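# Open the towel dispenser with its pin key

## Robot

A 6-joint arm with a two-finger parallel gripper is mounted at the origin on the work surface. World frame = base frame: x ahead of the robot, y to its left, z up, the work surface at z = 0. Lengths are in m, angles in rad, forces in N, time in s.
With the tool pointing down it reaches from about 0.35 to 0.775 m from the base axis. Payload 5.5 kg.
Tool frame: the origin (TCP) lies midway between the tips of the shut fingers; the grasp point (between the pads) lies 19 mm behind it; z points along the fingers, y is the direction in which the jaws open and shut (so a half turn about z gives the same grasp; the last joint's range is limited). The gripper opens to 85 mm and grips with 20 to 120 N. Pads are 22 mm wide; open, the fingers measure 114 mm over their backs; the gripper's body (76 mm by 85 mm) begins 54 mm behind the grasp point. The pads swing forward as they close: fully open they stand 13 mm farther back than shut.
Start: joints at [-0.14, 0.313, 0.046, 1.304, 0, 1.431], TCP at [0.575, -0, 0.203] pointing down, gripper open.
Joint ranges: [-2.76, 2.76], [-0.86, 1.69], [-1.03, 1.26], [-2.2, 2.34], [-1.47, 1.5], [-3.14, 3.14]. Speed limits (rad/s): [2.57, 2.57, 3.14, 3.14, 3.14, 3.14].

## Interface

Orientations are given as a unit quaternion [w, x, y, z].
In Python, from workcell import env gives the robot as it stands.
- The arm moves only by the shell command python3 -m creep 'ROWS' [OPENING] [FORCE]. ROWS is JSON, a list of rows, each a list of 6 numbers: the shift along the tool's x, y, z in m, then the turn, a rotation vector about the tool's x, y, z in degrees. A call has exactly 8 rows; each row is the pose to reach, as a shift and turn from the pose commanded when the call began, along the tool's axes at that moment; what a row does not reach only later rows make up. A row lasts 1/10 s, in which the tool goes at most 50 mm and 8.59 degrees, less where a joint would pass 70% of its speed; a pose out of reach is approached as far as the arm can. A call with a gripper value outside its range is refused whole. OPENING is the finger opening in m, from 0 to 0.0854, set as the call begins (- or left out, the last holds). The fingers move at their own pace and stop on an object; FORCE is the grip in N (left out, the last holds). Time passes only in rows, so rows that repeat a pose let the fingers close, or fill a call up. It gives the time, the measured TCP pose, the force and the opening at its end, in the units of the state.
- env.get_state(): the state, without advancing time (a new reading comes with each control period).
- env.read_camera(name): name is "scene" or "side" or "wrist"; returns (picture, depth): 384x512x3 uint8, blue, green, red; 384x512 float32, m along the optical axis (not along the pixel's ray), 0 where there is no reading.
- env.camera_params(name): a dict with "fx", "fy", "cx", "cy" (pixels), "position" and "orientation" of the camera in the world. Camera axes: x right, y up, looking along -z (the intrinsics and any distortion apply to the point x, -y, -z); pixel columns grow to the right and rows downward; lengths in m; the calibration is good to about 2 mm. A picture is of the moment at which its call begins: read the wrist's pose just before it. camera_params takes no time and is no camera call; for the wrist camera it gives the pose at the moment of the call.
- env.hand_in(): hands the job in, once; it reports no verdict.
The state is a dict: "clock": time; "joint_pos": joint angles; "qvel": joint speeds; "tau": joint torques, N m; "tcp_pos": TCP position; "orientation": TCP orientation; "wrist_force": force on the tool from outside, world axes, zero at the start; "ft_torque": the same for the moment, N m; "finger_gap": finger opening in m.
Only numpy, scipy, OpenCV 4.12 (cv2) and the standard library are available. Lean on these libraries where they do the work, as an engineer would, in place of code of your own. Each camera call takes 0.05 s, during which the arm holds its last target. There are 200 camera calls.

## Task

The towel dispenser on the counter is empty: open it for refilling. Take the pin key from the white stand, push it gently down through the small hole in the dispenser's top until the hidden spring catch lets go and the front cover springs ajar (over 20 N on the key bends the catch or marks the case), and put the key back upright in its place in the stand. Lay the front cover fully down towards you, easing it down without forcing or slamming it, and leave the other things on the counter and in the stand where they are.

Things in the scene. Friction and masses are not known exactly. Their poses are not given: they have to be found in the camera images.
- dispenser: Towel dispenser, fixed: steel case 250 mm wide (y), 110 deep (x), 200 high, white front cover. Origin: centre of its underside; -x points out of its front, towards the robot; yaw varies by 0.15 rad. The latch under its hole is a level spring tongue: 5.5 N at first touch, 0.4 N more per mm; it lets go after 5 to 6 mm of travel and meets a hard stop at 8 mm.
- hole (a point): Centre of the access hole, at the upper face of the case's 3 mm top plate, 200 mm above the counter: a 9 mm round hole in a thin dark 19 mm ring, mid-width, 25 mm behind the case's front edge. The hidden latch tongue, about 30 mm across, lies straight below it at a depth of 18 to 46 mm that differs each time and cannot be measured beforehand. Axes as dispenser.
- cover (a joint): Opening angle of the front cover, rad: 0 shut and latched, about 0.27 once it has sprung ajar, 1.55 fully down (level, lying towards the robot just above the counter). The hinge is stiff (0.4 N m of friction): the cover stays where it is left and needs about 2 to 4 N near its upper edge to move.
- hinge (a point): Middle of the cover's hinge line, along the dispenser's y, 12 mm above the counter; axes as dispenser. The cover's panel, 250 mm wide, 3 mm thick, rises 186 mm from it, its inner face 2 mm in front of the line; the case's front edge is 10 mm behind the line. The inner face is clear between the towel mouth (28 to 70 mm from the hinge, 130 mm wide) and the upper lip.
- cover_edge (a point): Middle of the cover's upper edge, at the panel's inner face, 186 mm from the hinge line; moves with the cover. A lip along this edge reaches 8 mm inwards; a catch bar reaches 25 mm inwards, 42 to 58 mm from the middle on the +y side. Ajar, some 45 mm are open between the upper lip and the case's front edge: shut fingers fit in from above.
- key_grip (a point): Centre of the pin key's grip. The key is a grey plastic grip, a plain flat bar 26 mm (its x) by 14 mm (its y) by 50 mm high, over a bare steel pin of 6 mm diameter and 62 mm length with a round end. It stands pin down in a stand socket, the grip's underside resting on the stand's top, so this point is 25 mm above that top. 50 g.
- key_tip (a point): End of the key's pin, on its axis, 87 mm below the centre of the grip.
- stand: White plastic block stand, fixed, 160 mm (x) by 62 mm (y) by 72 mm high, to the left or right of the dispenser. Origin: centre of its underside. Three vertical sockets of 10 mm diameter, 66 mm deep, at x = -50, 0 and +50 mm on its middle line; one holds the key, the others the thermometer and the tester (which is where varies).
- thermometer: Dial probe thermometer standing in a stand socket: steel stem, round flat dial of 36 mm on top, 29 mm above the stand. Origin at the stem's end. Leave alone.
- tester: Cake tester standing in a stand socket: steel needle, round turned wooden handle of 23 mm, 68 mm above the stand. Origin at the needle's end. Leave alone.
- cup_a: Dessert cup with set jelly, 90 mm across, 46 mm high; origin under its centre. Leave alone.
- cup_b: A second dessert cup, the same size; origin under its centre. Leave alone.
- pan: Small open steel food pan, 176 x 108 x 65 mm, on the other side from the stand; origin under its centre. Leave alone.
- ladle: Grey plastic ladle lying on the counter at the left, 300 mm long, 34 mm high; origin below its middle. Leave alone.
- spray: White spray bottle, 72 mm across, 192 mm high; origin under its centre. Leave alone.
- timer: Round white kitchen timer, 64 mm across, 59 mm high; origin under its centre. Leave alone.
There are look-alikes about, which are no part of the job. What is shaped like the stand but orange or purple is not meant.

How it is judged:
By the outcome, as a careful person would: the job done as asked, in the order asked, and still so for the second after the job is handed in, with the robot touching nothing.
It also fails if it takes over 69 s, if anything falls off the work surface, if the arm or the gripper's body presses on something with over 40 N, if the wrist force passes 120 N, or if a joint passes its speed limit or range.

## Working session

There is one attempt and no reset: what is moved stays moved. The work goes in short steps, Python scripts to look and compute and a shell command to move; the robot and the scene stay as the last step left them, time stands still between calls to the robot, and variables do not carry over. Pictures are saved under pics/ and viewed, about 8 in all and at most 12, crops included, and the job is handed in when it is done.

```bash
ls; mkdir -p pics
cat > h.py <<'E'
import numpy as np,cv2
from scipy.spatial.transform import Rotation as R
from workcell import env
def rot(q): return R.from_quat([q[1],q[2],q[3],q[0]])
def shot(n):
    p=env.camera_params(n); a,d=env.read_camera(n); return a,d,p
def cloud(d,p):
    v,u=np.mgrid[:d.shape[0],:d.shape[1]]
    c=np.stack([(u-p['cx'])/p['fx']*d,-(v-p['cy'])/p['fy']*d,-d],-1)
    return c@rot(p['orientation']).as_matrix().T+np.array(p['position'])
def proj(X,p):
    c=(np.atleast_2d(X)-np.array(p['position']))@rot(p['orientation']).as_matrix()
    return np.c_[p['cx']+p['fx']*c[:,0]/-c[:,2],p['cy']-p['fy']*c[:,1]/-c[:,2]]
E
python3 - <<'E'
from h import *
for n in ('scene','side','wrist'):
    a,d,p=shot(n); print(n,{k:np.round(v,3).tolist() if not isinstance(v,str) else v for k,v in p.items()})
    cv2.imwrite(f'pics/{n}0.png',a); np.savez(f'{n}0.npz',a=a,d=d,c=cloud(d,p))
print(env.get_state())
E
```

```text
pics
scene {'fx': 349.278, 'fy': 349.278, 'cx': 249.149, 'cy': 191.124, 'position': [1.028, 0.548, 0.996], 'orientation': [0.361, 0.136, 0.334, 0.86]}
side {'fx': 415.117, 'fy': 415.117, 'cx': 258.049, 'cy': 190.552, 'position': [-0.029, 0.833, 0.862], 'orientation': [-0.222, -0.123, 0.426, 0.868]}
wrist {'fx': 277.222, 'fy': 277.222, 'cx': 255.966, 'cy': 189.885, 'position': [0.575, 0.069, 0.372], 'orientation': [0.991, -0.134, 0.001, 0.0]}
{'clock': 0.15, 'joint_pos': array([-1.39581748e-01,  3.13823314e-01,  4.52540117e-02,  1.30360892e+00,
        5.15614389e-06,  1.43118689e+00]), 'qvel': array([ 0.00011206, -0.00027906,  0.00346412, -0.00114962, -0.00094625,
        0.00167289]), 'tau': array([ 1.76330479e-03, -4.81067133e+01,  2.98815805e+01,  1.39078675e-02,
       -1.10673584e-04, -5.56924022e-05]), 'tcp_pos': array([5.74582469e-01, 6.12365926e-05, 2.02622109e-01]), 'orientation': array([-5.53353957e-04,  7.07096823e-01,  7.07116402e-01, -4.13780621e-04]), 'wrist_force': array([ 0.57888451, -0.25029577, -0.19203401]), 'ft_torque': array([-0.02103948,  0.03351043,  0.00229596]), 'finger_gap': 0.08522437506549942}
```

View pics/scene0.png

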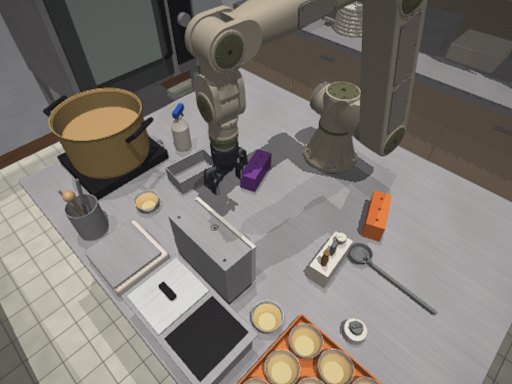

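View pics/side0.png

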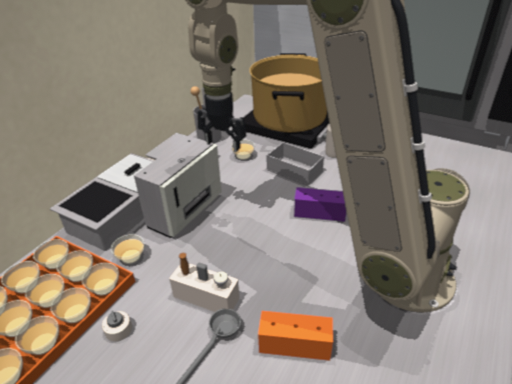

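The white stand is at scene (330,257) / side (205,285). On it are a brown tester at side (184,262), a dark bar at (202,270), probably the key, and the round dial at (221,279). The orange and purple blocks are look-alikes. Next I'll take crops and measurements.

Run:
```python
from h import *
S=np.load('scene0.npz');D=np.load('side0.npz')
a=S['a'];b=D['a']
c1=cv2.resize(a[180:300,160:280],(390,390),interpolation=cv2.INTER_CUBIC)
c2=cv2.resize(a[220:290,300:370],(390,390),interpolation=cv2.INTER_CUBIC)
cv2.imwrite('pics/crop1.png',np.hstack([c1,c2]))
for nm,Z in(('scene',S),('side',D)):
    c=Z['c'];d=Z['d']>0
    for what,lo,hi,bx in(('disp',.195,.206,(.5,1.0,-.25,.25)),('stand',.069,.076,(.4,.8,.1,.45)),('grip',.11,.126,(.4,.8,.1,.45)),('things',.08,.16,(.4,.8,.15,.45)),('all',.03,.16,(.3,.95,-.5,.5))):
        m=d&(c[...,2]>lo)&(c[...,2]<hi)&(c[...,0]>bx[0])&(c[...,0]<bx[1])&(c[...,1]>bx[2])&(c[...,1]<bx[3])
        n,l,st,_=cv2.connectedComponentsWithStats(m.astype(np.uint8))
        for i in range(1,n):
            if st[i,4]<15: continue
            P=c[l==i]; r=cv2.minAreaRect((P[:,:2]*1000).astype(np.float32))
            print(nm,what,st[i].tolist(),P.mean(0).round(3),np.round(r[0]),np.round(r[1]),round(r[2],1),'zmax',P[:,2].max().round(3))
```

```text
scene disp [169, 197, 87, 76, 2817] [0.702 0.071 0.199] [699.  62.] [254. 112.] 88.9 zmax 0.205
scene stand [310, 239, 36, 38, 489] [0.467 0.321 0.072] [460. 318.] [125.  62.] 6.4 zmax 0.076
scene stand [226, 283, 15, 12, 19] [0.737 0.186 0.073] [733. 186.] [ 7. 48.] 80.1 zmax 0.076
scene grip [331, 241, 7, 9, 41] [0.444 0.317 0.119] [442. 316.] [14. 25.] 86.5 zmax 0.124
scene grip [323, 255, 6, 6, 22] [0.496 0.323 0.117] [495. 323.] [ 8. 17.] 18.7 zmax 0.123
scene grip [207, 261, 49, 27, 131] [0.721 0.172 0.118] [722. 170.] [ 67. 138.] 50.9 zmax 0.126
scene things [321, 237, 23, 29, 204] [0.464 0.319 0.11 ] [451. 316.] [102.  25.] 5.1 zmax 0.141
scene things [218, 255, 38, 38, 534] [0.713 0.183 0.122] [707. 185.] [ 35. 114.] 70.9 zmax 0.16
scene things [207, 288, 52, 51, 404] [0.792 0.246 0.102] [792. 241.] [ 17. 180.] 0.0 zmax 0.112
scene all [172, 113, 19, 35, 433] [ 0.414 -0.463  0.095] [ 405. -471.] [71. 57.] 0.7 zmax 0.159
scene all [64, 133, 104, 104, 2929] [ 0.767 -0.421  0.088] [ 733. -451.] [481. 158.] 22.1 zmax 0.16
scene all [166, 149, 48, 40, 567] [ 0.5   -0.319  0.049] 
[... 2801 characters left out ...]
307  0.049] [ 484. -310.] [119. 180.] 84.3 zmax 0.067
side all [187, 151, 19, 15, 20] [ 0.728 -0.058  0.125] [725. -60.] [65. 27.] 28.1 zmax 0.159
side all [295, 187, 35, 25, 649] [ 0.341 -0.108  0.062] [ 339. -120.] [102.  71.] 17.3 zmax 0.077
side all [112, 234, 33, 27, 496] [0.716 0.297 0.036] [713. 298.] [90. 90.] 21.4 zmax 0.049
side all [15, 236, 119, 76, 3572] [0.783 0.433 0.039] [788. 430.] [305. 141.] 0.0 zmax 0.056
side all [170, 253, 70, 57, 2103] [0.43  0.325 0.072] [439. 314.] [162.  66.] 6.1 zmax 0.138
side all [105, 311, 25, 19, 248] [0.561 0.486 0.041] [568. 481.] [37. 64.] 88.7 zmax 0.062
side all [215, 327, 6, 7, 19] [0.346 0.397 0.032] [345. 398.] [ 9. 15.] 10.2 zmax 0.035
```

View pics/crop1.png

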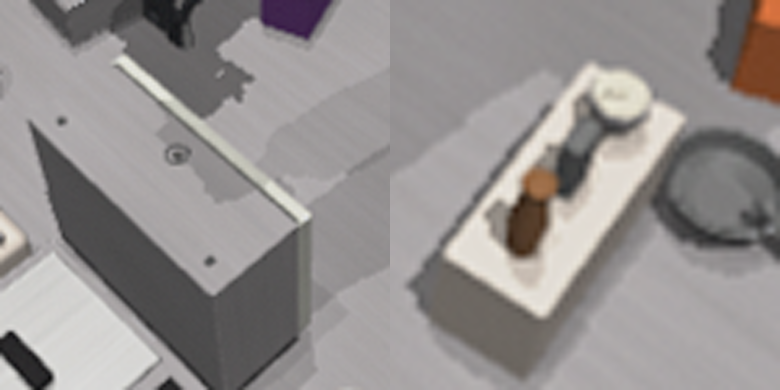

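The crop shows the key as the grey flat bar, the middle item of the white stand at about (0.440,0.316). The stand's yaw is about 6.4°. The tester is at +x and the dial at -x. The hole ring is at scene px (214.8,227). I'm moving above the key and turning the jaws to the stand's y.

```bash
python3 -m creep '[[0.02,-0.01,-0.005,0,0,-8],[0.06,-0.03,-0.01,0,0,-16],[0.105,-0.05,-0.01,0,0,-24.5],[0.15,-0.07,-0.01,0,0,-33],[0.195,-0.09,-0.01,0,0,-41.5],[0.24,-0.11,-0.01,0,0,-50],[0.28,-0.125,-0.01,0,0,-58.5],[0.316,-0.135,-0.01,0,0,-66.5]]' 0.0854 60
python3 -m creep '[[0,0,0,0,0,-8],[0,0,0,0,0,-16],[0,0,0,0,0,-24],[0,0,0,0,0,-29.9],[0,0,0,0,0,-29.9],[0,0,0,0,0,-29.9],[0,0,0,0,0,-29.9],[0,0,0,0,0,-29.9]]'
python3 - <<'E'
from h import *
s=env.get_state()
a,d,p=shot('wrist'); c=cloud(d,p); cv2.imwrite('pics/w1.png',a)
print(s['clock'],s['joint_pos'].round(3),s['tcp_pos'],rot(s['orientation']).as_matrix().round(3))
for lo,hi in((.068,.076),(.115,.127)):
    m=(d>0)&(c[...,2]>lo)&(c[...,2]<hi)&(abs(c[...,0]-.44)<.12)&(abs(c[...,1]-.316)<.05)
    n,l,st,_=cv2.connectedComponentsWithStats(m.astype(np.uint8))
    for i in range(1,n):
        if st[i,4]<30: continue
        P=c[l==i]; r=cv2.minAreaRect((P[:,:2]*1000).astype(np.float32))
        print(lo,st[i].tolist(),P.mean(0).round(4),np.round(r[0],1),np.round(r[1]),round(r[2],1))
# hole from scene/side
for n,px in(('scene',(214.8,227.1)),):
    q=env.camera_params(n); r=rot(q['orientation']).apply([(px[0]-q['cx'])/q['fx'],-(px[1]-q['cy'])/q['fy'],-1]); t=(.2-q['position'][2])/r[2]; print('hole',np.array(q['position'])+t*r)
E
```

```text
clock: 0.95
tcp_pos: [0.4384, 0.3178, 0.2132]
orientation: [-0.0, 0.2, 0.98, -0.0]
wrist_force: [1.0, -0.5, 0.0]
finger_gap: 0.0852
clock: 1.75
tcp_pos: [0.4401, 0.3159, 0.2133]
orientation: [0.0, -0.055, 0.998, -0.0]
wrist_force: [-0.1, 0.6, 1.0]
finger_gap: 0.0856
1.75 [ 0.474  0.246 -0.021  1.304 -0.     0.364] [0.44006303 0.3158862  0.21326499] [[-0.994 -0.11   0.   ]
 [-0.11   0.994 -0.   ]
 [-0.    -0.    -1.   ]]
0.068 [225, 102, 58, 137, 5464] [0.4362 0.3143 0.0706] [441.3 314.7] [160.  62.] 6.3
0.115 [246, 172, 15, 26, 343] [0.4402 0.3145 0.1198] [440.9 314.9] [25. 14.] 6.1
0.115 [245, 223, 17, 11, 89] [0.4846 0.3198 0.1196] [485.9 320.1] [ 9. 17.] 0.4
hole [0.68207842 0.06285432 0.2       ]
```

View pics/w1.png

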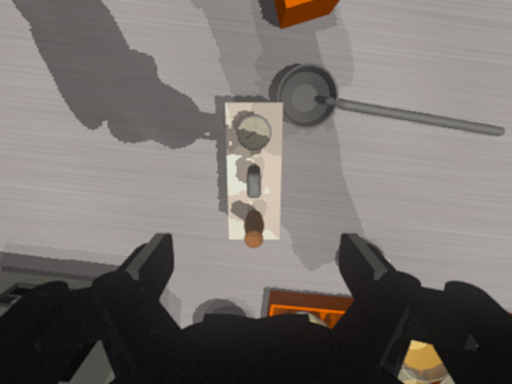

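The wrist view shows the key bar at px (254,181), the dial at (254,131) and the tester at (254,240). The key is at (0.441,0.315), z 0.12 at the top, with yaw 6.2°, which all fits. I'll descend and grip.

```bash
python3 -m creep '[[-0.001,-0.001,0.01,0,0,0],[-0.001,-0.001,0.035,0,0,0],[-0.001,-0.001,0.065,0,0,0],[-0.001,-0.001,0.09,0,0,0],[-0.001,-0.001,0.11,0,0,0],[-0.001,-0.001,0.122,0,0,0],[-0.001,-0.001,0.128,0,0,0],[-0.001,-0.001,0.128,0,0,0]]'
python3 -m creep '[[0,0,0,0,0,0],[0,0,0,0,0,0],[0,0,0,0,0,0],[0,0,0,0,0,0],[0,0,0,0,0,0],[0,0,0,0,0,0],[0,0,0,0,0,0],[0,0,0,0,0,0]]' 0.0 60
python3 -c "
from h import *
s=env.get_state();print(s['clock'],s['tcp_pos'],s['wrist_force'],s['finger_gap'])"
```

```text
clock: 2.6
tcp_pos: [0.4408, 0.3149, 0.0847]
orientation: [-0.0, -0.056, 0.998, -0.0]
wrist_force: [0.4, -0.1, 0.1]
finger_gap: 0.0852
clock: 3.4
tcp_pos: [0.4415, 0.3151, 0.0858]
orientation: [0.0, -0.056, 0.998, 0.0]
wrist_force: [-0.2, -1.3, 5.4]
finger_gap: 0.012
3.4 [0.44148467 0.31512532 0.08581974] [-0.16374043 -1.25741519  5.375944  ] 0.011972313011035624
```

```bash
python3 -m creep '[[0,0,-0.008,0,0,0],[0,0,-0.025,0,0,0],[0,0,-0.05,0,0,0],[0,0,-0.085,0,0,0],[0,0,-0.125,0,0,0],[0,0,-0.17,0,0,0],[0,0,-0.21,0,0,0],[0,0,-0.225,0,0,0]]'
python3 - <<'E'
from h import *
s=env.get_state();print(s['clock'],s['tcp_pos'],s['wrist_force'],s['finger_gap'])
for n in('wrist','side','scene'):
    a,d,p=shot(n); cv2.imwrite(f'pics/{n}2.png',a); print(n,proj([s['tcp_pos'],s['tcp_pos']+[0,0,.0115],s['tcp_pos']+[0,0,-.0755]],p).round(1).tolist())
    np.savez(n+'2.npz',a=a,d=d,c=cloud(d,p))
w=cv2.imread('pics/wrist2.png');b=cv2.imread('pics/side2.png')
s=env.get_state()
px=proj(s['tcp_pos']+[0,0,-.04],env.camera_params('side'))[0].astype(int);print(px)
y,x=max(px[1]-50,0),max(px[0]-50,0)
f=lambda i,y,x,k:cv2.resize(i[y:y+k,x:x+k],(390,390),interpolation=cv2.INTER_CUBIC)
cv2.imwrite('pics/key2.png',np.hstack([cv2.resize(w,(410,308))[:308],cv2.resize(b[y:y+100,x:x+100],(308,308),interpolation=cv2.INTER_CUBIC)]))
E
```

```text
clock: 4.2
tcp_pos: [0.4421, 0.3158, 0.315]
orientation: [0.003, -0.056, 0.998, 0.001]
wrist_force: [0.2, -0.1, -1.1]
finger_gap: 0.0116
4.2 [0.44207919 0.31581166 0.3149873 ] [ 0.18043576 -0.11412651 -1.08855019] 0.011562232529327423
wrist [[253.3, 220.1], [253.2, 227.1], [253.8, 188.9]]
side [[190.1, 201.7], [189.4, 197.4], [194.3, 228.1]]
scene [[347.3, 201.8], [348.2, 198.9], [341.7, 219.9]]
[192 217]
```

View pics/key2.png

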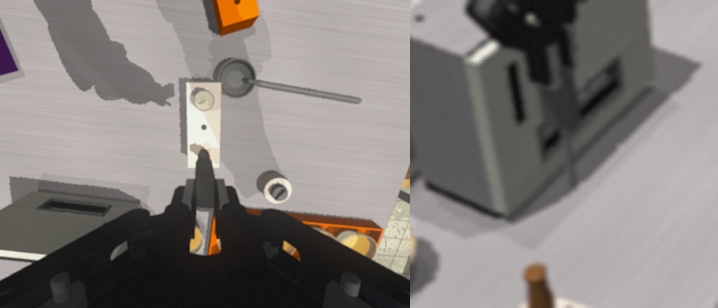

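The key is held upright. Its tip is seen at side (195,228) and wrist (253.5,188), against predicted (194,228) and (254,189). Next I'm carrying it above the hole and looking down.

```bash
python3 -m creep '[[-0.010,-0.014,0.002,0,0,1],[-0.035,-0.047,0.004,0,0,2],[-0.065,-0.085,0.004,0,0,3],[-0.095,-0.124,0.004,0,0,4],[-0.125,-0.163,0.004,0,0,5],[-0.155,-0.205,0.004,0,0,6],[-0.185,-0.245,0.004,0,0,7],[-0.209,-0.278,0.004,0,0,7.3]]'
python3 -m creep '[[0,0,0,0,0,0],[0,0,0,0,0,0],[0,0,0,0,0,0],[0,0,0,0,0,0],[0,0,0,0,0,0],[0,0,0,0,0,0],[0,0,0,0,0,0],[0,0,0,0,0,0]]'
python3 - <<'E'
from h import *
s=env.get_state();print(s['clock'],s['tcp_pos'],rot(s['orientation']).as_matrix().round(4).tolist(),s['wrist_force'])
a,d,p=shot('wrist'); c=cloud(d,p);np.savez('w3.npz',a=a,d=d,c=c); 
tip=s['tcp_pos']+[0,0,-.0755]; print('tip',proj(tip,p),'hole',proj([.682,.0629,.2],p))
b,_,q=shot('scene');print('scene',proj([tip,[.682,.0629,.2]],q).round(1).tolist()); 
x,y=proj([.682,.0629,.2],q)[0].astype(int)
u,v=proj([.682,.0629,.2],p)[0].astype(int); print(u,v,x,y)
k=32
cv2.imwrite('pics/hole3.png',np.hstack([cv2.resize(i[Y-k:Y+k,X-k:X+k],(390,390),interpolation=cv2.INTER_CUBIC) for i,X,Y in((a,u,v),(b,x,y))]))
cv2.imwrite('pics/scene3.png',b)
E
```

```text
clock: 5.15
tcp_pos: [0.6805, 0.0599, 0.3033]
orientation: [-0.002, 0.009, 1.0, 0.0]
wrist_force: [0.3, -0.0, -0.0]
finger_gap: 0.0121
clock: 5.95
tcp_pos: [0.6797, 0.0625, 0.3067]
orientation: [0.0, 0.008, 1.0, 0.0]
wrist_force: [-0.6, -0.0, 0.0]
finger_gap: 0.0121
5.95 [0.67971614 0.0624745  0.30667873] [[-0.9999, 0.0152, 0.0006], [0.0152, 0.9999, 0.0], [-0.0006, 0.0, -1.0]] [-0.55093126 -0.00728121  0.04600407]
tip [[254.02737487 189.56634879]] hole [[254.66073385 183.60282587]]
scene [[214.4, 219.8], [214.8, 227.1]]
254 183 214 227
```

View pics/hole3.png

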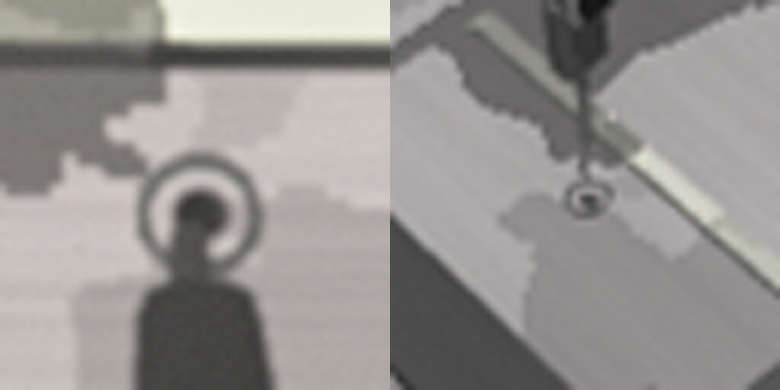

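The ring centre is at wrist px (254.4,185.6). The pin is at column ≈252.8 with its tip at ≈188.5. I'm working out the relative offset.

```bash
cat >> h.py <<'E'
def bp(u,v,z,p):
    r=rot(p['orientation']).apply([(u-p['cx'])/p['fx'],-(v-p['cy'])/p['fy'],-1]); o=np.array(p['position']); return o+(z-o[2])/r[2]*r
E
python3 - <<'E'
from h import *
s=env.get_state();p=env.camera_params('wrist');Z=np.load('w3.npz');c=Z['c'];d=Z['d']
print('hole',bp(254.4,185.6,.2,p),'tip',bp(252.8,188.8,s['tcp_pos'][2]-.0755,p),s['tcp_pos'])
m=(d>0)&(abs(c[...,2]-.2)<.006)&(c[...,0]>.6); print('top z',np.median(c[...,2][m]))
# cover's front edge line direction in top view -> yaw
g=cv2.cvtColor(Z['a'],cv2.COLOR_BGR2GRAY).astype(float)
P=[]
for u in list(range(160,235,3))+list(range(262,350,3)):
    col=g[150:180,u]; P.append([u,150+np.argmin(col)])
P=np.array(P);print(P[:,1].tolist()); W=np.array([bp(u,v,.2,p)[:2] for u,v in P]); 
k=abs(P[:,1]-np.median(P[:,1]))<4; f=np.polyfit(W[k,1],W[k,0],1); print('front gap x=',f, np.degrees(np.arctan(f[0])))
E
```

```text
hole [0.68411073 0.06237794 0.2       ] tip [0.67903054 0.06114277 0.23097065] [0.67980118 0.06224353 0.30647065]
top z 0.19850844138553975
[159, 159, 159, 160, 159, 159, 159, 159, 159, 159, 159, 159, 160, 160, 160, 160, 160, 160, 160, 160, 160, 160, 160, 160, 160, 160, 160, 160, 160, 160, 160, 160, 160, 160, 160, 160, 160, 161, 161, 161, 161, 160, 160, 160, 160, 160, 160, 160, 160, 160, 160, 160, 160, 160, 160]
front gap x= [0.02063159 0.65616479] 1.1819351621023007
```

```bash
python3 -m creep '[[-0.002,0.0005,0,0,0,0],[-0.0046,0.0009,0.004,0,0,0],[-0.0046,0.0009,0.01,0,0,0],[-0.0046,0.0009,0.016,0,0,0],[-0.0046,0.0009,0.021,0,0,0],[-0.0046,0.0009,0.024,0,0,0],[-0.0046,0.0009,0.025,0,0,0],[-0.0046,0.0009,0.025,0,0,0]]'
python3 - <<'E'
from h import *
s=env.get_state();print(s['clock'],s['tcp_pos'],s['wrist_force'])
a,d,p=shot('wrist'); b,_,q=shot('scene'); e,_,r=shot('side')
tip=s['tcp_pos']+[0,0,-.0755]; H=[.6841,.0624,.2]
print(proj([tip,H],p).round(1).tolist())
o=[]
for i,pp,k in((a,p,16),(b,q,16),(e,r,16)):
    x,y=proj(H,pp)[0].astype(int); print(x,y,proj([tip,H],pp).round(1).tolist()); o.append(cv2.resize(i[y-k:y+k,x-k:x+k],(260,260),interpolation=cv2.INTER_CUBIC))
cv2.imwrite('pics/hole4.png',np.hstack(o))
E
```

```text
clock: 6.85
tcp_pos: [0.6843, 0.063, 0.2813]
orientation: [-0.0, 0.008, 1.0, -0.0]
wrist_force: [0.7, -0.3, 0.2]
finger_gap: 0.0122
6.85 [0.68431057 0.06295994 0.28128659] [ 0.67998412 -0.3300088   0.21547386]
[[254.0, 189.6], [253.4, 187.8]]
253 187 [[254.0, 189.6], [253.4, 187.8]]
214 227 [[214.1, 226.4], [214.2, 227.4]]
180 159 [[180.1, 158.3], [180.5, 159.9]]
```

View pics/hole4.png

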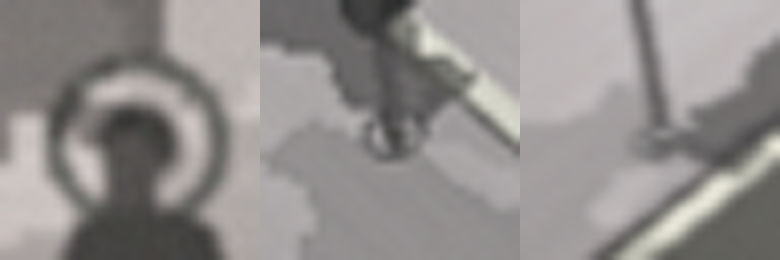

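In the wrist crop the ring centre is at (253.5,187.7), as predicted. The pin axis is about 0.8 px to the left, and the side view agrees. I'll shift +0.5 mm in x and +0.8 mm in y, then feel gently down.

```bash
python3 -m creep '[[-0.0005,0.0008,0,0,0,0],[-0.0005,0.0008,0.002,0,0,0],[-0.0005,0.0008,0.004,0,0,0],[-0.0005,0.0008,0.005,0,0,0],[-0.0005,0.0008,0.006,0,0,0],[-0.0005,0.0008,0.007,0,0,0],[-0.0005,0.0008,0.0075,0,0,0],[-0.0005,0.0008,0.0075,0,0,0]]'
python3 -c "
from h import *
s=env.get_state();print(s['clock'],s['tcp_pos'],s['wrist_force'],s['ft_torque'])"
```

```text
clock: 7.8
tcp_pos: [0.6849, 0.0637, 0.2737]
orientation: [-0.0, 0.008, 1.0, -0.0]
wrist_force: [0.5, -0.5, -1.3]
finger_gap: 0.012
7.8 [0.68491136 0.06374206 0.27373967] [ 0.49150607 -0.47648687 -1.25903198] [0.02098323 0.00316861 0.0190079 ]
```

```bash
python3 -m creep '[[0,0,0.001,0,0,0],[0,0,0.002,0,0,0],[0,0,0.003,0,0,0],[0,0,0.0035,0,0,0],[0,0,0.004,0,0,0],[0,0,0.0045,0,0,0],[0,0,0.005,0,0,0],[0,0,0.005,0,0,0]]'
python3 -c "
from h import *
s=env.get_state();print(s['clock'],s['tcp_pos'],s['wrist_force'],s['ft_torque'])"
```

```text
clock: 8.6
tcp_pos: [0.6849, 0.0637, 0.2688]
orientation: [0.0, 0.008, 1.0, -0.0]
wrist_force: [0.0, 0.4, -0.8]
finger_gap: 0.0116
8.6 [0.68492855 0.06372063 0.26877643] [ 0.01145532  0.39895516 -0.84094853] [0.01720027 0.03858024 0.02037625]
```

```bash
python3 -m creep '[[0,0,0.001,0,0,0],[0,0,0.002,0,0,0],[0,0,0.0035,0,0,0],[0,0,0.005,0,0,0],[0,0,0.0065,0,0,0],[0,0,0.008,0,0,0],[0,0,0.009,0,0,0],[0,0,0.009,0,0,0]]'
```

```text
clock: 9.4
tcp_pos: [0.6849, 0.0638, 0.2596]
orientation: [-0.0, 0.008, 1.0, -0.0]
wrist_force: [-0.8, -0.2, -1.0]
finger_gap: 0.0123
```

```bash
python3 -m creep '[[0,0,0.001,0,0,0],[0,0,0.002,0,0,0],[0,0,0.003,0,0,0],[0,0,0.0035,0,0,0],[0,0,0.004,0,0,0],[0,0,0.0045,0,0,0],[0,0,0.005,0,0,0],[0,0,0.005,0,0,0]]'
```

```text
clock: 10.2
tcp_pos: [0.6849, 0.0637, 0.2548]
orientation: [0.0, 0.008, 1.0, -0.0]
wrist_force: [0.8, -0.3, -0.2]
finger_gap: 0.0122
```

```bash
python3 -m creep '[[0,0,0.001,0,0,0],[0,0,0.002,0,0,0],[0,0,0.003,0,0,0],[0,0,0.0035,0,0,0],[0,0,0.004,0,0,0],[0,0,0.0045,0,0,0],[0,0,0.005,0,0,0],[0,0,0.005,0,0,0]]'
```

```text
clock: 11.0
tcp_pos: [0.6849, 0.0638, 0.2498]
orientation: [0.0, 0.008, 1.0, -0.0]
wrist_force: [0.5, -1.4, -0.2]
finger_gap: 0.0118
```

```bash
python3 -m creep '[[0,0,0.001,0,0,0],[0,0,0.002,0,0,0],[0,0,0.003,0,0,0],[0,0,0.0035,0,0,0],[0,0,0.004,0,0,0],[0,0,0.0045,0,0,0],[0,0,0.005,0,0,0],[0,0,0.005,0,0,0]]'
```

```text
clock: 11.8
tcp_pos: [0.6855, 0.0638, 0.2467]
orientation: [0.002, 0.008, 1.0, 0.0]
wrist_force: [-0.5, 0.2, 7.4]
finger_gap: 0.012
```

Touched the tongue (7.4 N). Continuing in small steps.

```bash
python3 -m creep '[[0,0,0.0003,0,0,0],[0,0,0.0006,0,0,0],[0,0,0.001,0,0,0],[0,0,0.0013,0,0,0],[0,0,0.0016,0,0,0],[0,0,0.002,0,0,0],[0,0,0.002,0,0,0],[0,0,0.002,0,0,0]]'
```

```text
clock: 12.6
tcp_pos: [0.6854, 0.0638, 0.2445]
orientation: [0.001, 0.008, 1.0, 0.0]
wrist_force: [-0.3, 0.3, 6.4]
finger_gap: 0.0117
```

```bash
python3 -m creep '[[0,0,0.0003,0,0,0],[0,0,0.0006,0,0,0],[0,0,0.0009,0,0,0],[0,0,0.0012,0,0,0],[0,0,0.0015,0,0,0],[0,0,0.0015,0,0,0],[0,0,0.0015,0,0,0],[0,0,0.0015,0,0,0]]'
python3 - <<'E'
from h import *
a,d,p=shot('scene');cv2.imwrite('pics/scene5.png',a);A=cv2.imread('pics/scene0.png')
c=cloud(d,p);m=(d>0)&(c[...,0]>.58)&(c[...,0]<.652)&(c[...,1]>-.06)&(c[...,1]<.18)&(c[...,2]>.17)&(c[...,2]<.21)
print(m.sum(),c[m].mean(0) if m.any() else 0)
E
```

```text
clock: 13.4
tcp_pos: [0.6855, 0.0638, 0.2431]
orientation: [0.002, 0.008, 1.0, 0.0]
wrist_force: [-1.1, 1.0, 6.8]
finger_gap: 0.0123
281 [0.59556473 0.10311378 0.18382701]
```

The cover edge has moved to x≈0.596, i.e. ajar. I'm withdrawing the key and checking.

```bash
python3 -m creep '[[0,0,-0.003,0,0,0],[0,0,-0.010,0,0,0],[0,0,-0.020,0,0,0],[0,0,-0.032,0,0,0],[0,0,-0.046,0,0,0],[0,0,-0.060,0,0,0],[0,0,-0.070,0,0,0],[0,0,-0.072,0,0,0]]'
python3 - <<'E'
from h import *
s=env.get_state();print(s['clock'],s['tcp_pos'],s['wrist_force'])
a,d,p=shot('scene');A=np.load('scene0.npz')
for c,d in((cloud(d,p),d),(A['c'],A['d'])):
  m=(d>0)&(c[...,0]>.56)&(c[...,0]<.66)&(c[...,1]>-.03)&(c[...,1]<.17)&(c[...,2]>.18)&(c[...,2]<.21)
  print(m.sum(),np.median(c[m],0))
w,_,q=shot('wrist');tip=s['tcp_pos']-[0,0,.0755];print(proj([tip],q))
e,_,r=shot('side');print(proj([tip],r));x,y=proj([tip],r)[0].astype(int)
o=[cv2.resize(a[170:310,150:290],(390,390)),cv2.resize(e[y-40:y+24,x-32:x+32],(390,390),interpolation=cv2.INTER_CUBIC)]
print(x,y);cv2.imwrite('pics/s6.png',np.hstack(o))
E
```

```text
clock: 14.25
tcp_pos: [0.6854, 0.0637, 0.3148]
orientation: [0.001, 0.008, 1.0, -0.0]
wrist_force: [0.4, -0.4, -1.0]
finger_gap: 0.0118
14.25 [0.68544946 0.06372854 0.31480306] [ 0.4284004  -0.39229935 -0.99800523]
263 [0.594652   0.08485599 0.18814288]
276 [0.65034693 0.07212624 0.19689612]
[[254.02066504 189.72964012]]
[[177.98938567 148.55332112]]
177 148
```

View pics/s6.png

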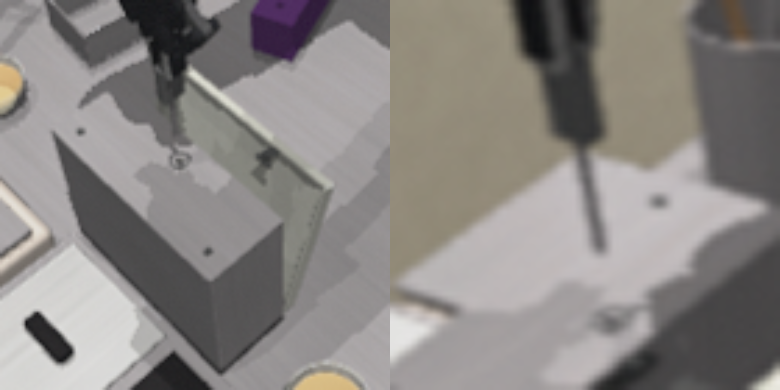

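The cover is visibly ajar and the key is still straight. Its tip is about 1 px right of nominal, as it was before. Carrying the key back above its socket.

```bash
python3 -m creep '[[0.010,0.010,-0.002,0,0,-1],[0.038,0.038,-0.002,0,0,-2],[0.073,0.073,-0.002,0,0,-3],[0.108,0.108,-0.002,0,0,-4],[0.143,0.143,-0.002,0,0,-5],[0.178,0.178,-0.002,0,0,-6],[0.213,0.213,-0.002,0,0,-7],[0.2477,0.2479,0,0,0,-7.3]]'
python3 -m creep '[[0,0,0,0,0,0],[0,0,0.01,0,0,0],[0,0,0.04,0,0,0],[0,0,0.075,0,0,0],[0,0,0.105,0,0,0],[0,0,0.13,0,0,0],[0,0,0.142,0,0,0],[0,0,0.142,0,0,0]]'
python3 - <<'E'
from h import *
s=env.get_state();print(s['clock'],s['tcp_pos'],s['wrist_force'],rot(s['orientation']).as_matrix().round(4).tolist())
tip=s['tcp_pos']-[0,0,.0755];S=[.4412,.3148,.072];o=[]
for n in('wrist','side','scene'):
    a,d,p=shot(n);x,y=proj(S,p)[0].astype(int);print(n,x,y,proj([tip,S],p).round(1).tolist()); k=20
    o.append(cv2.resize(a[y-k:y+k,x-k:x+k],(260,260),interpolation=cv2.INTER_CUBIC))
cv2.imwrite('pics/s7.png',np.hstack(o))
E
```

```text
clock: 15.2
tcp_pos: [0.4392, 0.3164, 0.3128]
orientation: [-0.0, -0.056, 0.998, -0.0]
wrist_force: [-0.0, 0.3, -0.3]
finger_gap: 0.0123
clock: 16.0
tcp_pos: [0.4405, 0.3138, 0.1688]
orientation: [-0.002, -0.055, 0.998, -0.001]
wrist_force: [-0.4, 0.7, 0.1]
finger_gap: 0.012
16.0 [0.44050115 0.31381058 0.16877969] [-0.38373383  0.74152526  0.06846807] [[-0.994, -0.1096, -0.004], [-0.1096, 0.994, -0.0023], [0.0042, -0.0018, -1.0]]
wrist 255 184 [[254.2, 189.7], [255.3, 184.8]]
side 202 278 [[202.3, 272.2], [202.7, 278.2]]
scene 331 252 [[332.4, 248.7], [331.4, 252.9]]
```

View pics/s7.png

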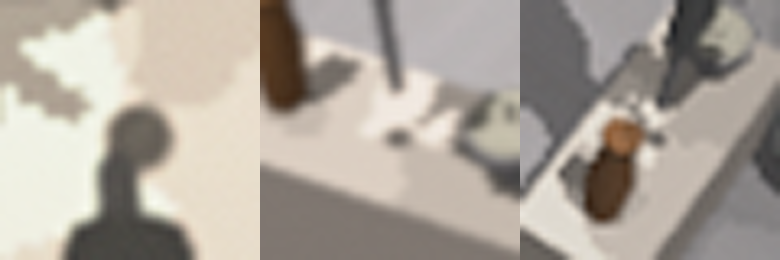

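Settling before the final correction: in the wrist crop the socket is at (256.1,184.5) and the pin axis is at column ≈253, i.e. about 2.6 mm short in y.

```bash
python3 -m creep '[[0,0,0,0,0,0],[0,0,0,0,0,0],[0,0,0,0,0,0],[0,0,0,0,0,0],[0,0,0,0,0,0],[0,0,0,0,0,0],[0,0,0,0,0,0],[0,0,0,0,0,0]]'
python3 - <<'E'
from h import *
s=env.get_state();print(s['clock'],s['tcp_pos'],rot(s['orientation']).as_matrix().round(4).tolist())
tip=s['tcp_pos']-[0,0,.0755];S=[.4412,.3148,.072]
a,d,p=shot('wrist');print(proj([tip,S],p).round(1).tolist())
g=cv2.cvtColor(a,cv2.COLOR_BGR2GRAY)
for v in range(178,200): print(v,g[v,246:264].tolist())
E
```

```text
clock: 16.95
tcp_pos: [0.4411, 0.3155, 0.1713]
orientation: [-0.0, -0.056, 0.998, -0.0]
wrist_force: [-0.4, 1.2, -0.6]
finger_gap: 0.0117
16.95 [0.44113821 0.31551158 0.17126333] [[-0.9938, -0.1115, -0.0], [-0.1115, 0.9938, -0.0001], [0.0, -0.0001, -1.0]]
[[254.0, 189.3], [253.5, 183.0]]
178 [164, 186, 225, 241, 239, 224, 202, 183, 168, 168, 174, 181, 197, 211, 218, 217, 211, 208]
179 [167, 201, 233, 238, 219, 172, 136, 123, 116, 118, 126, 144, 173, 209, 225, 224, 221, 216]
180 [184, 221, 239, 228, 181, 123, 101, 97, 98, 100, 103, 112, 148, 193, 218, 225, 224, 223]
181 [226, 234, 235, 206, 145, 106, 95, 98, 100, 103, 102, 102, 130, 175, 214, 224, 224, 224]
182 [240, 240, 232, 184, 123, 95, 96, 98, 107, 105, 104, 102, 122, 164, 210, 225, 224, 223]
183 [241, 240, 230, 179, 117, 95, 100, 99, 104, 106, 104, 105, 118, 158, 206, 226, 224, 223]
184 [240, 240, 232, 190, 130, 101, 100, 102, 103, 104, 103, 100, 118, 162, 206, 224, 224, 224]
185 [240, 240, 234, 206, 154, 114, 99, 101, 103, 105, 100, 101, 127, 174, 214, 224, 224, 223]
186 [240, 241, 239, 228, 184, 132, 99, 95, 103, 104, 102, 116
[... 492 characters left out ...]
 [239, 241, 239, 208, 126, 86, 85, 82, 77, 108, 188, 235, 234, 225, 223, 222, 223, 222]
193 [240, 240, 241, 212, 136, 91, 81, 82, 78, 100, 177, 232, 237, 235, 234, 232, 228, 223]
194 [239, 241, 242, 218, 146, 91, 80, 80, 78, 95, 164, 230, 243, 241, 240, 238, 231, 223]
195 [239, 243, 242, 221, 144, 90, 80, 81, 79, 93, 153, 219, 241, 241, 241, 238, 228, 222]
196 [241, 242, 241, 202, 129, 83, 79, 80, 77, 85, 127, 175, 200, 218, 232, 232, 226, 222]
197 [232, 220, 196, 151, 100, 75, 73, 75, 73, 74, 91, 111, 122, 144, 174, 195, 209, 221]
198 [184, 147, 113, 90, 71, 71, 73, 73, 71, 71, 74, 71, 72, 82, 101, 126, 158, 197]
199 [124, 83, 72, 66, 68, 70, 72, 72, 74, 74, 72, 71, 69, 66, 69, 73, 99, 156]
```

```bash
python3 -m creep '[[-0.0009,0.001,0,0,0,0],[-0.0009,0.001,0.004,0,0,0],[-0.0009,0.001,0.010,0,0,0],[-0.0009,0.001,0.016,0,0,0],[-0.0009,0.001,0.022,0,0,0],[-0.0009,0.001,0.027,0,0,0],[-0.0009,0.001,0.030,0,0,0],[-0.0009,0.001,0.030,0,0,0]]'
```

```text
clock: 17.8
tcp_pos: [0.4416, 0.3164, 0.1407]
orientation: [-0.0, -0.056, 0.998, -0.0]
wrist_force: [-0.2, -0.5, 0.7]
finger_gap: 0.0118
```

Free entry; going down the rest.

```bash
python3 -m creep '[[0,0,0.005,0,0,0],[0,0,0.013,0,0,0],[0,0,0.023,0,0,0],[0,0,0.033,0,0,0],[0,0,0.042,0,0,0],[0,0,0.049,0,0,0],[0,0,0.053,0,0,0],[0,0,0.053,0,0,0]]'
```

```text
clock: 18.6
tcp_pos: [0.4416, 0.3164, 0.0876]
orientation: [-0.0, -0.056, 0.998, -0.0]
wrist_force: [-0.6, -0.6, -0.3]
finger_gap: 0.012
```

```bash
python3 -m creep '[[0,0,0.0003,0,0,0],[0,0,0.0006,0,0,0],[0,0,0.0009,0,0,0],[0,0,0.0012,0,0,0],[0,0,0.0015,0,0,0],[0,0,0.0015,0,0,0],[0,0,0.0015,0,0,0],[0,0,0.0015,0,0,0]]'
```

```text
clock: 19.4
tcp_pos: [0.442, 0.3166, 0.0868]
orientation: [0.0, -0.056, 0.998, 0.0]
wrist_force: [0.4, 0.2, 0.3]
finger_gap: 0.0114
```

```bash
python3 -m creep '[[0,0,0.0003,0,0,0],[0,0,0.0003,0,0,0],[0,0,0.0003,0,0,0],[0,0,0.0003,0,0,0],[0,0,0.0003,0,0,0],[0,0,0.0003,0,0,0],[0,0,0.0003,0,0,0],[0,0,0.0003,0,0,0]]' 0.05 
python3 -m creep '[[0,0,-0.003,0,0,0],[0,0,-0.01,0,0,0],[0,0,-0.025,0,0,0],[0,0,-0.05,0,0,0],[0,0,-0.085,0,0,0],[0,0,-0.125,0,0,0],[0,0,-0.165,0,0,0],[0,0,-0.195,0,0,0]]'
python3 - <<'E'
from h import *
a,d,p=shot('wrist');c=cloud(d,p);cv2.imwrite('pics/w8.png',a);print(env.get_state()['tcp_pos'])
for n in('wrist','side'):
  if n=='side': a2,d,p=shot(n);c=cloud(d,p)
  for lo,hi in((.068,.076),(.112,.130)):
    m=(d>0)&(c[...,2]>lo)&(c[...,2]<hi)&(abs(c[...,0]-.44)<.12)&(abs(c[...,1]-.316)<.05)
    k,l,st,_=cv2.connectedComponentsWithStats(m.astype(np.uint8))
    for i in range(1,k):
        if st[i,4]<30: continue
        P=c[l==i]; r=cv2.minAreaRect((P[:,:2]*1000).astype(np.float32))
        print(n,lo,P.mean(0).round(4),np.round(r[0],1),np.round(r[1]),round(r[2],1),P[:,2].max().round(3))
x,y=proj([.441,.315,.1],p)[0].astype(int)
cv2.imwrite('pics/s8.png',np.hstack([cv2.resize(a[100:250,180:330],(350,350)),cv2.resize(a2[y-35:y+35,x-35:x+35],(350,350),interpolation=cv2.INTER_CUBIC)]))
E
```

```text
clock: 20.2
tcp_pos: [0.442, 0.3166, 0.0865]
orientation: [0.0, -0.056, 0.998, -0.0]
wrist_force: [-0.3, 0.1, 1.0]
finger_gap: 0.0502
clock: 21.0
tcp_pos: [0.4423, 0.3168, 0.2851]
orientation: [0.002, -0.056, 0.998, 0.001]
wrist_force: [-0.2, -0.1, -0.6]
finger_gap: 0.0499
[0.44380451 0.31757739 0.28963618]
wrist 0.068 [0.4376 0.3143 0.0706] [441.6 314.7] [160.  62.] 6.3 0.076
wrist 0.112 [0.4404 0.3159 0.1196] [441.  315.7] [25. 14.] 6.6 0.122
wrist 0.112 [0.4844 0.3198 0.1185] [486.5 320.3] [10. 18.] 1.8 0.13
side 0.068 [0.4322 0.3213 0.071 ] [439.1 314.8] [161.  66.] 5.8 0.076
side 0.112 [0.4845 0.3239 0.1199] [484.1 323.4] [16.  9.] 52.1 0.13
side 0.112 [0.4382 0.3178 0.1188] [438.8 316. ] [25. 15.] 7.2 0.124
```

View pics/s8.png

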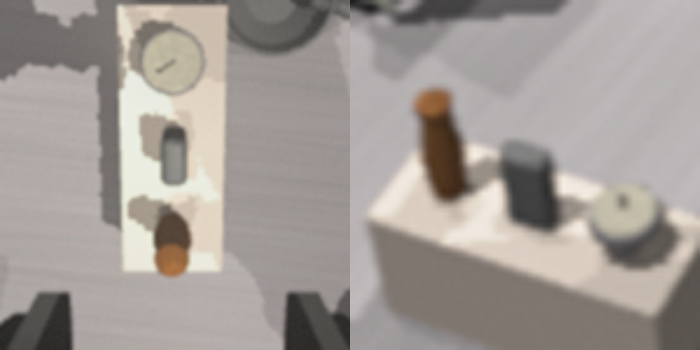

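The key is back upright at (0.441,0.3157), z top 0.122, with its neighbours undisturbed. Nine pictures viewed so far. Now the cover: hinge x≈0.649, ajar inner face about 0.610 at 140 mm. I'll move the shut fingers above the gap.

```bash
python3 -m creep '[[-0.007,-0.012,0.001,0,0,1],[-0.025,-0.042,0.003,0,0,2],[-0.048,-0.080,0.006,0,0,3],[-0.070,-0.120,0.009,0,0,4],[-0.092,-0.158,0.012,0,0,5],[-0.115,-0.197,0.015,0,0,6],[-0.138,-0.237,0.018,0,0,7],[-0.160,-0.2735,0.02,0,0,7.4]]' 0.0 30
python3 -m creep '[[0,0,0,0,0,0],[0,0,0,0,0,0],[0,0,0,0,0,0],[0,0,0,0,0,0],[0,0,0,0,0,0],[0,0,0,0,0,0],[0,0,0,0,0,0],[0,0,0,0,0,0]]'
python3 - <<'E'
from h import *
s=env.get_state();print(s['clock'],s['tcp_pos'],s['finger_gap'],rot(s['orientation']).as_matrix().round(4).tolist())
a,d,p=shot('wrist');c=cloud(d,p);cv2.imwrite('pics/w9.png',a);t=s['tcp_pos']
print('tcp px',proj([t,[.6325,.063,.2],[.659,.063,.2],[.606,.063,.19]],p).round(1).tolist())
# top-of-cover and case edge x at columns away from fingers, vs y
for y0 in(-.04,-.02,.13,.15):
    m=(d>0)&(abs(c[...,1]-y0)<.004)
    P=c[m]; cv=P[(P[:,2]>.175)&(P[:,0]<.63)]; ca=P[(P[:,2]>.19)&(P[:,0]>.63)]
    print(y0,'cover',cv[:,0].min().round(4) if len(cv) else 0,cv[:,0].max().round(4) if len(cv) else 0,cv[:,2].max() if len(cv) else 0,'case',ca[:,0].min().round(4) if len(ca) else 0)
E
```

```text
clock: 21.9
tcp_pos: [0.6316, 0.0596, 0.2592]
orientation: [-0.002, 0.01, 1.0, -0.0]
wrist_force: [1.0, 0.4, 0.0]
finger_gap: 0.0
clock: 22.7
tcp_pos: [0.6314, 0.063, 0.2618]
orientation: [0.0, 0.008, 1.0, 0.0]
wrist_force: [-1.1, 0.4, -0.3]
finger_gap: -0.0
22.7 [0.63140459 0.06302786 0.2617981 ] -1.7646590202607686e-05 [[-0.9999, 0.0169, 0.0006], [0.0169, 0.9999, -0.0], [-0.0006, 0.0, -1.0]]
tcp px [[253.3, 220.4], [253.9, 195.0], [254.5, 223.4], [253.4, 162.9]]
-0.04 cover 0.5856 0.596 0.19017379969822465 case 0.6572
-0.02 cover 0.5859 0.5963 0.1906584567228726 case 0.6575
0.13 cover 0.5893 0.622 0.3770805430580495 case 0.6603
0.15 cover 0.5896 0.6002 0.19027301411991632 case 0.6607
```

View pics/w9.png

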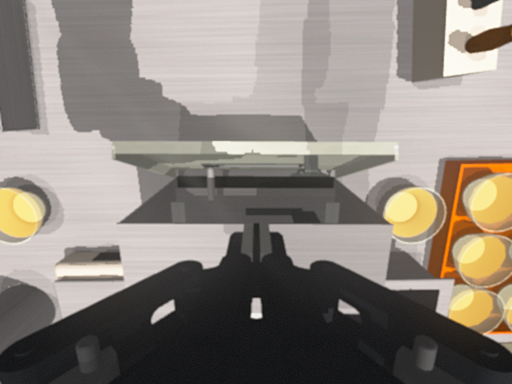

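The view shows the ajar cover with its lip at row ~150 (x 0.588–0.598) and the case edge at row 223 (x 0.659). The gap below the fingers is clear, and the catch bar is at column 210, off to the side. Inserting the fingers.

```bash
python3 -m creep '[[0.002,0,0.008,0,0,0],[0.003,0,0.024,0,0,0],[0.003,0,0.042,0,0,0],[0.003,0,0.06,0,0,0],[0.003,0,0.078,0,0,0],[0.003,0,0.096,0,0,0],[0.003,0,0.11,0,0,0],[0.003,0,0.115,0,0,0]]'
python3 - <<'E'
from h import *
s=env.get_state();print(s['tcp_pos'],s['wrist_force'])
xh,h=.649,.011
for r in(.14,):
  for th in np.arange(.25,1.56,.1): print(th.round(2),np.round([xh-r*np.sin(th)-.002*np.cos(th)+h,.012+r*np.cos(th)-.002*np.sin(th)],4))
E
```

```text
clock: 23.55
tcp_pos: [0.6269, 0.0626, 0.1441]
orientation: [-0.002, 0.009, 1.0, 0.0]
wrist_force: [-0.4, 1.0, -0.7]
finger_gap: -0.0003
[0.62694528 0.06264942 0.14408756] [-0.35548573  1.00516673 -0.66917582]
0.25 [0.6234 0.1472]
0.35 [0.6101 0.1428]
0.45 [0.5973 0.1372]
0.55 [0.5851 0.1303]
0.65 [0.5737 0.1222]
0.75 [0.5631 0.1131]
0.85 [0.5535 0.1029]
0.95 [0.545  0.0918]
1.05 [0.5376 0.0799]
1.15 [0.5314 0.0674]
1.25 [0.5265 0.0542]
1.35 [0.523  0.0407]
1.45 [0.5208 0.0269]
1.55 [0.52   0.0129]
```

```bash
python3 -m creep '[[0.006,0,0.0005,0,0,0],[0.0118,0,0.0018,0,0,0],[0.0158,0,0.003,0,0,0],[0.0198,0,0.0045,0,0,0],[0.0245,0,0.0066,0,0,0],[0.029,0,0.0086,0,0,0],[0.0333,0,0.0108,0,0,0],[0.0373,0,0.013,0,0,0]]'
python3 - <<'E'
from h import *
s=env.get_state();print(s['tcp_pos'],s['wrist_force'])
a,d,p=shot('wrist');c=cloud(d,p)
m=(d>0)&(c[...,0]<.64)&(c[...,2]>.05)&(c[...,2]<.2)&(((c[...,1]>.13)&(c[...,1]<.17))|((c[...,1]<.0)&(c[...,1]>-.04)))
P=c[m];f=np.polyfit(P[:,2],P[:,0],1);print(m.sum(),f,np.arctan(-f[0]),P[:,0].min(),P[:,2].max())
E
```

```text
clock: 24.35
tcp_pos: [0.5909, 0.0634, 0.1335]
orientation: [0.0, 0.009, 1.0, -0.0]
wrist_force: [0.9, 0.6, 0.5]
finger_gap: -0.0002
[0.59085815 0.06335204 0.13346281] [0.9432218  0.64592993 0.51914361]
3887 [-0.40667853  0.64711149] 0.38625043627880495 0.5660842962121276 0.18417802256586396
```

Run:
```python
from h import *
s=env.get_state();t=s['tcp_pos']
a,d,p=shot('scene');e,_,r=shot('side');w,_,q=shot('wrist')
print(proj([t],p),proj([t],r),proj([t],q))
x,y=proj([t],r)[0].astype(int)
A=cv2.resize(a[170:310,150:290],(390,390));B=cv2.resize(e[y-50:y+50,x-50:x+50],(390,390),interpolation=cv2.INTER_CUBIC)
C=cv2.resize(w[80:250,100:420],(390,207))
cv2.imwrite('pics/s10.png',np.vstack([np.hstack([A,B]),np.hstack([C,C*0])]))
```

```text
[[239.04675298 222.84560984]] [[208.98179742 187.33224573]] [[253.34137477 219.64166919]]
```

View pics/s10.png

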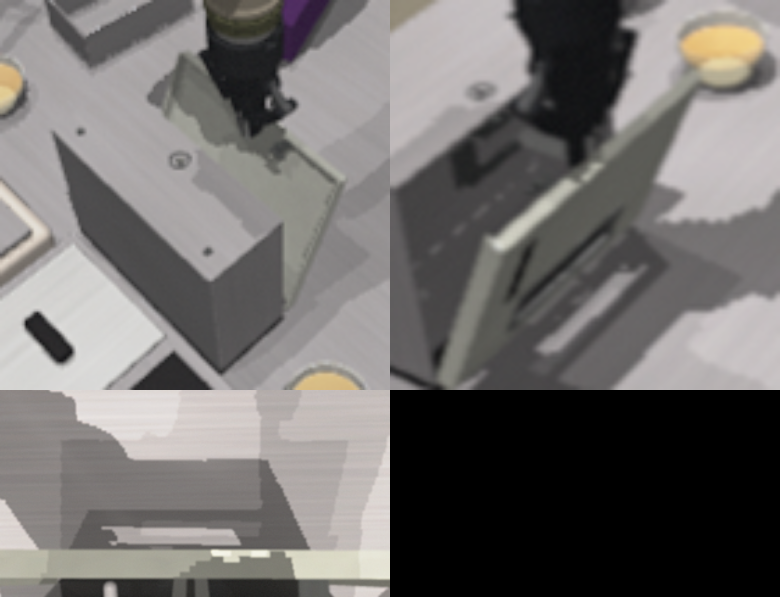

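The fingers are inside the cover at mid-width with clean contact. Continuing along the arc.

```bash
cat > ang.py <<'E'
from h import *
s=env.get_state();print(s['clock'].__round__(2),s['tcp_pos'].round(4),s['wrist_force'].round(1))
a,d,p=shot('scene');c=cloud(d,p)
m=(d>0)&(c[...,0]>.44)&(c[...,0]<.66)&(c[...,2]>.006)&(c[...,1]>.14)&(c[...,1]<.172)
P=c[m];r=np.hypot(P[:,0]-.651,P[:,2]-.012);k=(r>.172)&(r<.195)
print(k.sum(),'theta~',np.median(np.arctan2(.651-P[k,0],P[k,2]-.012)).round(3), 'rmax',r[k].max().round(3) if k.any() else 0)
E
python3 ang.py
python3 -m creep '[[0.004,0,0.000,0,0,0],[0.008,0,0.000,0,0,0],[0.0135,0,0.003,0,0,0],[0.0188,0,0.0066,0,0,0],[0.0222,0,0.0091,0,0,0],[0.0255,0,0.0116,0,0,0],[0.0292,0,0.0147,0,0,0],[0.033,0,0.018,0,0,0]]'
python3 ang.py
```

```text
24.55 [0.5906 0.0634 0.1332] [ 0.4 -0.   0. ]
44 theta~ 0.432 rmax 0.188
clock: 25.4
tcp_pos: [0.5579, 0.064, 0.1154]
orientation: [0.0, 0.009, 1.0, -0.0]
wrist_force: [0.3, 1.0, 0.9]
finger_gap: 0.0004
25.4 [0.5579 0.064  0.1154] [0.3 1.  0.9]
51 theta~ 0.653 rmax 0.187
```

```bash
cat > ang2.py <<'E'
from h import *
s=env.get_state();t=s['tcp_pos'];print(round(s['clock'],2),t.round(4),s['wrist_force'].round(1))
a,d,p=shot('scene');c=cloud(d,p)
# dispenser frame (yaw -1.1deg) about hinge middle
Q=(c-np.array([.649,.063,.012]))@R.from_euler('z',-1.1,degrees=True).as_matrix()
q=(t-[.649,.063,.012])@R.from_euler('z',-1.1,degrees=True).as_matrix()
r=np.hypot(Q[...,0],Q[...,2])
m=(d>0)&(Q[...,0]<.0)&(abs(Q[...,1])<.12)&(abs(Q[...,1])>.06)&(Q[...,2]>-.004)&(r<.172)&(r>.08)
P=Q[m];b=np.arctan2(-P[:,0],P[:,2]);h,e=np.histogram(b,np.arange(0,1.7,.02));b0=e[h.argmax()]+.01
k=abs(b-b0)<.06;print(m.sum(),k.sum(),'theta mode',b0,'refined',np.median(b[k]-.002/r[m][k]).round(3));th=np.median(b[k]-.002/r[m][k])
n=np.array([-np.cos(th),-np.sin(th)]); print('tip: along',(-q[0]*np.sin(th)+q[2]*np.cos(th)).round(4),'depth past face',(np.array([q[0],q[2]])@n-.002).round(4))
E
python3 ang2.py
```

```text
25.45 [0.5568 0.064  0.1147] [-1.4 -0.1 -0.8]
873 870 theta mode 0.67 refined 0.66
tip: along 0.1376 depth past face 0.008
```

```bash
cat ang2.py > ang3.py
cat >> ang3.py <<'E'
g=cv2.cvtColor(a,cv2.COLOR_BGR2GRAY)
D=-(Q[...,0]*-np.cos(th)+Q[...,2]*-np.sin(th))+.002*-1
D=-( (Q[...,[0,2]]@n) -.002)   # height above inner face
x=(Q-q)
f=(d>0)&(abs(x[...,0])<.03)&(abs(x[...,1])<.03)&(x[...,2]<.06)&(x[...,2]>-.03)&(D>.004)
F=np.c_[x[f]*1000,D[f]*1000,g[f]];F=F[F[:,2].argsort()];print(len(F));print(F[:14].round(0).tolist())
for n_ in('wrist','side'):
  a2,d2,p2=shot(n_);c2=(cloud(d2,p2)-t)*1000;f=(d2>0)&(abs(c2[...,0])<25)&(abs(c2[...,1])<20)&(abs(c2[...,2])<50);g2=cv2.cvtColor(a2,cv2.COLOR_BGR2GRAY)
  F=np.c_[c2[f],g2[f]];F=F[F[:,3]<70];F=F[F[:,2].argsort()];print(n_,len(F),F[:8].round(0).tolist(), F[-3:].round(0).tolist())
E
python3 ang3.py
```

```text
25.5 [0.557  0.064  0.1148] [ 0.9  0.4 -0. ]
879 871 theta mode 0.67 refined 0.659
tip: along 0.1376 depth past face 0.0078
54
[[20.0, -1.0, -6.0, 5.0, 166.0], [17.0, -9.0, -1.0, 5.0, 165.0], [7.0, -14.0, 11.0, 4.0, 153.0], [7.0, 26.0, 12.0, 5.0, 166.0], [0.0, 6.0, 24.0, 7.0, 69.0], [9.0, 6.0, 31.0, 18.0, 93.0], [8.0, 9.0, 33.0, 19.0, 87.0], [9.0, -2.0, 34.0, 20.0, 74.0], [-1.0, 14.0, 35.0, 13.0, 83.0], [-3.0, 12.0, 36.0, 12.0, 56.0], [7.0, 9.0, 38.0, 21.0, 74.0], [12.0, 5.0, 38.0, 25.0, 68.0], [10.0, 7.0, 38.0, 24.0, 88.0], [6.0, 12.0, 38.0, 20.0, 35.0]]
wrist 356 [[-6.0, 12.0, 34.0, 62.0], [-6.0, 9.0, 34.0, 66.0], [-6.0, 11.0, 34.0, 62.0], [-6.0, -7.0, 35.0, 56.0], [-7.0, 11.0, 35.0, 61.0], [-7.0, 10.0, 35.0, 62.0], [-6.0, 12.0, 35.0, 45.0], [-6.0, -10.0, 35.0, 57.0]] [[-6.0, -6.0, 50.0, 43.0], [-11.0, 2.0, 50.0, 47.0], [-7.0, 12.0, 50.0, 45.0]]
side 21 [[1.0, 8.0, 29.0, 69.0], [1.0, 13.0, 36.0, 44.0], [-5.0, 11.0, 36.0, 67.0], [5.0, 11.0, 37.0, 35.0], [-4.0, 14.0, 38.0, 40.0], [-2.0, 12.0, 40.0, 20.0], [3.0, 9.0, 40.0, 21.0], [4.0, 13.0, 42.0, 24.0]] [[0.0, 17.0, 49.0, 25.0], [3.0, 13.0, 50.0, 23.0], [-5.0, 14.0, 50.0, 19.0]]
```

Run:
```python
from h import *
t=np.array([.44208,.31581,.31499]);M=R.from_euler('z',6.3,degrees=True).as_matrix()
for n in('side','scene','wrist'):
  Z=np.load(n+'2.npz');c=((Z['c']-t)@M)*1000;g=cv2.cvtColor(Z['a'],cv2.COLOR_BGR2GRAY)
  f=(Z['d']>0)&(abs(c[...,0])<25)&(abs(c[...,1])<35)&(c[...,2]>-25)&(c[...,2]<45)
  F=np.c_[c[f],g[f]]
  for z in range(-20,45,8):
    k=F[(F[:,2]>=z)&(F[:,2]<z+8)]
    if len(k): print(n,z,len(k),'x',k[:,0].min().round(),k[:,0].max().round(),'y',k[:,1].min().round(),k[:,1].max().round(),'g',np.median(k[:,3]))
```

```text
side -20 5 x -5.0 4.0 y 1.0 5.0 g 60.0
side -12 34 x -15.0 10.0 y -4.0 9.0 g 51.0
side -4 31 x -15.0 9.0 y -6.0 10.0 g 49.0
side 4 37 x -16.0 9.0 y -3.0 9.0 g 49.0
side 12 41 x -15.0 8.0 y -5.0 9.0 g 49.0
side 20 22 x -15.0 7.0 y -2.0 11.0 g 49.5
side 28 47 x -15.0 6.0 y -12.0 19.0 g 53.0
side 36 52 x -13.0 6.0 y -11.0 21.0 g 38.0
side 44 7 x -12.0 1.0 y -11.0 20.0 g 40.0
scene -20 3 x -6.0 10.0 y -4.0 7.0 g 95.0
scene -12 16 x -10.0 14.0 y -6.0 8.0 g 63.0
scene -4 15 x -4.0 13.0 y -6.0 8.0 g 60.0
scene 4 15 x -7.0 13.0 y -2.0 8.0 g 62.0
scene 12 13 x 4.0 13.0 y -6.0 9.0 g 59.0
scene 20 16 x 4.0 14.0 y -5.0 14.0 g 60.5
scene 28 51 x -10.0 13.0 y -16.0 19.0 g 67.0
scene 36 34 x -11.0 11.0 y -18.0 21.0 g 70.5
scene 44 9 x 4.0 12.0 y -13.0 21.0 g 55.0
wrist -12 68 x -13.0 -9.0 y -6.0 7.0 g 75.0
wrist -4 77 x -13.0 -10.0 y -6.0 7.0 g 71.0
wrist 4 93 x -14.0 -9.0 y -6.0 8.0 g 70.0
wrist 12 99 x -14.0 -9.0 y -6.0 8.0 g 69.0
wrist 20 122 x -14.0 -9.0 y -6.0 8.0 g 67.0
wrist 28 1148 x -14.0 12.0 y -17.0 20.0 g 66.0
wrist 36 430 x -12.0 11.0 y -18.0 21.0 g 57.0
wrist 44 40 x -12.0 -7.0 y -17.0 21.0 g 67.0
```

Measured: the visible finger ends lie about 25 mm above the reported TCP, so the real contact is at r≈0.164 m, consistent with θ≈0.66. I'll recompute the arc with that offset.

Run:
```python
import numpy as np
p=lambda th,r=.16:np.array([.649-r*np.sin(th)-.002*np.cos(th)+.011,.012+r*np.cos(th)-.002*np.sin(th)-.025])
b=np.array([.558,.1156]);th=.66
for k in range(4):
  T=[th+ (i+1)*.03 for i in range(8)]
  P=[p(t) for t in T]; print(round(T[-1],2),[[round(float(b[0]-q[0]),4),round(float(b[1]-q[1]),4)] for q in P]); b=P[-1];th=T[-1]
print(p(1.55),b)
```

```text
0.9 [[0.0014, 0.0065], [0.005, 0.0096], [0.0085, 0.0129], [0.0119, 0.0163], [0.0153, 0.0197], [0.0185, 0.0233], [0.0216, 0.027], [0.0246, 0.0307]]
1.14 [[0.0029, 0.0038], [0.0056, 0.0078], [0.0083, 0.0118], [0.0108, 0.0159], [0.0132, 0.02], [0.0155, 0.0242], [0.0176, 0.0285], [0.0196, 0.0329]]
1.38 [[0.0019, 0.0044], [0.0036, 0.0089], [0.0053, 0.0134], [0.0067, 0.018], [0.0081, 0.0226], [0.0093, 0.0272], [0.0103, 0.0319], [0.0113, 0.0366]]
1.62 [[0.0008, 0.0047], [0.0014, 0.0095], [0.0019, 0.0143], [0.0023, 0.0191], [0.0025, 0.0239], [0.0025, 0.0287], [0.0025, 0.0335], [0.0022, 0.0382]]
[ 0.49999301 -0.0116724 ] [ 0.50029201 -0.02286699]
```

```bash
python3 -m creep '[[0.0014,0,0.0045,0,0,0],[0.005,0,0.009,0,0,0],[0.0085,0,0.0129,0,0,0],[0.0119,0,0.0163,0,0,0],[0.0153,0,0.0197,0,0,0],[0.0185,0,0.0233,0,0,0],[0.0216,0,0.027,0,0,0],[0.0246,0,0.0307,0,0,0]]'
python3 ang2.py
```

```text
clock: 26.45
tcp_pos: [0.5332, 0.0644, 0.0845]
orientation: [-0.0, 0.009, 1.0, -0.0]
wrist_force: [0.1, 0.5, 0.6]
finger_gap: -0.0002
26.45 [0.5332 0.0644 0.0845] [0.1 0.5 0.6]
912 909 theta mode 0.91 refined 0.89
tip: along 0.1356 depth past face 0.0145
```

Model confirmed (θ 0.89 against 0.90 planned). Next part.

```bash
python3 -m creep '[[0.0029,0,0.0038,0,0,0],[0.0056,0,0.0078,0,0,0],[0.0083,0,0.0118,0,0,0],[0.0108,0,0.0159,0,0,0],[0.0132,0,0.02,0,0,0],[0.0155,0,0.0242,0,0,0],[0.0176,0,0.0285,0,0,0],[0.0196,0,0.0329,0,0,0]]'
python3 ang2.py
```

```text
clock: 27.3
tcp_pos: [0.5138, 0.0647, 0.0515]
orientation: [0.0, 0.009, 1.0, -0.0]
wrist_force: [-0.4, 0.1, 0.2]
finger_gap: 0.0004
27.3 [0.5138 0.0647 0.0515] [-0.4  0.1  0.2]
910 899 theta mode 1.1500000000000001 refined 1.131
tip: along 0.1392 depth past face 0.0198
```

```bash
python3 -m creep '[[0.0019,0,0.0044,0,0,0],[0.0036,0,0.0089,0,0,0],[0.0053,0,0.0134,0,0,0],[0.0067,0,0.018,0,0,0],[0.0081,0,0.0226,0,0,0],[0.0093,0,0.0272,0,0,0],[0.0103,0,0.0315,0,0,0],[0.0107,0,0.034,0,0,0]]'
python3 ang2.py
```

```text
clock: 28.15
tcp_pos: [0.5029, 0.0649, 0.0174]
orientation: [-0.0, 0.009, 1.0, -0.0]
wrist_force: [0.5, -0.1, -0.4]
finger_gap: 0.0
28.15 [0.5029 0.0649 0.0174] [ 0.5 -0.1 -0.4]
845 837 theta mode 1.3900000000000001 refined 1.38
tip: along 0.1445 depth past face 0.0204
```

```bash
python3 -m creep '[[0.0005,0,0.002,0,0,0],[0.001,0,0.005,0,0,0],[0.0013,0,0.008,0,0,0],[0.0017,0,0.011,0,0,0],[0.002,0,0.014,0,0,0],[0.002,0,0.017,0,0,0],[0.002,0,0.0195,0,0,0],[0.002,0,0.021,0,0,0]]'
python3 ang2.py
```

```text
clock: 29.0
tcp_pos: [0.5012, 0.0649, -0.0034]
orientation: [-0.0, 0.009, 1.0, -0.0]
wrist_force: [0.4, -0.1, -0.8]
finger_gap: 0.0002
29.0 [ 0.5012  0.0649 -0.0034] [ 0.4 -0.1 -0.8]
738 736 theta mode 1.57 refined 1.559
tip: along 0.1477 depth past face 0.0152
```

```bash
cat >> ang2.py <<'E'
m=(d>0)&(Q[...,0]<-.075)&(Q[...,0]>-.172)&(abs(Q[...,1])<.12)&(abs(Q[...,1])>.065)&(Q[...,2]<.06)&(Q[...,2]>-.02)
f=np.polyfit(Q[m][:,0],Q[m][:,2],1);print('z at r=.16 (world)',np.polyval(f,-.16)+.012,'slope theta',np.pi/2+np.arctan(f[0]), 'n',m.sum())
E
python3 -m creep '[[0,0,0.0005,0,0,0],[0,0,0.001,0,0,0],[0,0,0.0015,0,0,0],[0,0,0.002,0,0,0],[0,0,0.0025,0,0,0],[0,0,0.003,0,0,0],[0,0,0.003,0,0,0],[0,0,0.003,0,0,0]]'
python3 ang2.py
```

```text
clock: 29.85
tcp_pos: [0.5013, 0.0649, -0.0061]
orientation: [0.0, 0.009, 1.0, -0.0]
wrist_force: [0.7, 0.6, -0.0]
finger_gap: 0.0002
29.85 [ 0.5013  0.0649 -0.0061] [ 0.7  0.6 -0. ]
737 731 theta mode 1.57 refined 1.559
tip: along 0.1475 depth past face 0.0178
z at r=.16 (world) 0.012373676690176964 slope theta 1.548023789415119 n 751
```

```bash
python3 -m creep '[[0,0,0.0005,0,0,0],[0,0,0.001,0,0,0],[0,0,0.0015,0,0,0],[0,0,0.002,0,0,0],[0,0,0.0025,0,0,0],[0,0,0.003,0,0,0],[0,0,0.003,0,0,0],[0,0,0.003,0,0,0]]'
python3 ang2.py
```

```text
clock: 30.7
tcp_pos: [0.5013, 0.0649, -0.0091]
orientation: [0.0, 0.009, 1.0, -0.0]
wrist_force: [0.6, 0.1, 0.1]
finger_gap: -0.0
30.7 [ 0.5013  0.0649 -0.0091] [0.6 0.1 0.1]
734 730 theta mode 1.57 refined 1.56
tip: along 0.1475 depth past face 0.0207
z at r=.16 (world) 0.012042517383458323 slope theta 1.5514348529724191 n 738
```

```bash
python3 -m creep '[[0,0,0.0003,0,0,0],[0,0,0.0006,0,0,0],[0,0,0.001,0,0,0],[0,0,0.0013,0,0,0],[0,0,0.0016,0,0,0],[0,0,0.002,0,0,0],[0,0,0.002,0,0,0],[0,0,0.002,0,0,0]]'
python3 ang2.py
```

```text
clock: 31.55
tcp_pos: [0.5013, 0.0649, -0.0111]
orientation: [0.0, 0.009, 1.0, -0.0]
wrist_force: [-0.3, -0.4, -0.2]
finger_gap: -0.0004
31.55 [ 0.5013  0.0649 -0.0111] [-0.3 -0.4 -0.2]
747 738 theta mode 1.57 refined 1.558
tip: along 0.1474 depth past face 0.0229
z at r=.16 (world) 0.012238001167339354 slope theta 1.5522005007903759 n 742
```

```bash
python3 -m creep '[[0,0,0.0003,0,0,0],[0,0,0.0006,0,0,0],[0,0,0.001,0,0,0],[0,0,0.0013,0,0,0],[0,0,0.0016,0,0,0],[0,0,0.002,0,0,0],[0,0,0.002,0,0,0],[0,0,0.002,0,0,0]]'
python3 ang2.py
```

```text
clock: 32.4
tcp_pos: [0.5013, 0.0649, -0.0131]
orientation: [0.0, 0.009, 1.0, -0.0]
wrist_force: [-0.2, -0.3, -0.0]
finger_gap: -0.0001
32.4 [ 0.5013  0.0649 -0.0131] [-0.2 -0.3 -0. ]
737 727 theta mode 1.57 refined 1.558
tip: along 0.1474 depth past face 0.025
z at r=.16 (world) 0.012359398937504987 slope theta 1.5499360112579723 n 741
```

The cover rests at 1.55 and doesn't depend on the finger, so I'm retracting and checking everything.

```bash
python3 -m creep '[[0,0,-0.004,0,0,0],[0,0,-0.015,0,0,0],[0,0,-0.035,0,0,0],[0,0,-0.065,0,0,0],[0,0,-0.1,0,0,0],[0,0,-0.14,0,0,0],[0,0,-0.18,0,0,0],[0,0,-0.21,0,0,0]]'
python3 -m creep '[[0,0,0,0,0,0],[0,0,0,0,0,0],[0,0,0,0,0,0],[0,0,0,0,0,0],[0,0,0,0,0,0],[0,0,0,0,0,0],[0,0,0,0,0,0],[0,0,0,0,0,0]]'
python3 ang2.py
python3 - <<'E'
from h import *
for n in('scene','side'):
    a,d,p=shot(n);c1=cloud(d,p);Z=np.load(n+'0.npz')
    for nm,x,y,z0,z1,h in(('key',.441,.315,.105,.13,.022),('tester',.49,.322,.105,.15,.022),('dial',.392,.31,.085,.115,.024),('cupb',.714,.3,.025,.055,.06),('cupa',.702,-.309,.025,.055,.06),('pan',.485,-.31,.03,.07,.12),('timer',.57,.482,.02,.07,.05),('spray',.41,-.46,.03,.2,.06),('ladle',.35,.4,.01,.04,.12)):
        o=[]
        for c,dd in((Z['c'],Z['d']),(c1,d)):
            m=(dd>0)&(abs(c[...,0]-x)<h)&(abs(c[...,1]-y)<h)&(c[...,2]>z0)&(c[...,2]<z1);P=c[m];o+=[m.sum()]+((P.mean(0)*1000).round(0).tolist() if m.any() else [])
        print(n,nm,*o)
E
```

```text
clock: 33.25
tcp_pos: [0.5019, 0.0649, 0.2008]
orientation: [0.002, 0.009, 1.0, -0.0]
wrist_force: [0.7, -0.4, -0.4]
finger_gap: -0.0001
clock: 34.05
tcp_pos: [0.5012, 0.0649, 0.1967]
orientation: [-0.0, 0.009, 1.0, 0.0]
wrist_force: [0.6, 0.2, 0.4]
finger_gap: -0.0003
34.05 [0.5012 0.0649 0.1967] [0.6 0.2 0.4]
729 725 theta mode 1.57 refined 1.558
tip: along 0.1502 depth past face -0.1848
z at r=.16 (world) 0.012305730525089145 slope theta 1.549707193494778 n 741
scene key 49 444.0 317.0 117.0 48 445.0 318.0 118.0
scene tester 67 494.0 322.0 126.0 68 494.0 322.0 126.0
scene dial 98 394.0 311.0 100.0 98 394.0 311.0 100.0
scene cupb 822 712.0 298.0 32.0 821 712.0 298.0 32.0
scene cupa 412 703.0 -312.0 33.0 415 702.0 -311.0 33.0
scene pan 580 498.0 -318.0 49.0 699 488.0 -306.0 49.0
scene timer 460 576.0 497.0 38.0 459 576.0 497.0 38.0
scene spray 566 410.0 -468.0 114.0 571 410.0 -468.0 114.0
scene ladle 559 330.0 389.0 21.0 564 330.0 389.0 21.0
side key 85 436.0 317.0 116.0 85 438.0 318.0 116.0
side tester 97 485.0 323.0 124.0 98 485.0 323.0 124.0
side dial 161 387.0 311.0 99.0 160 387.0 311.0 99.0
side cupb 683 716.0 297.0 34.0 684 717.0 297.0 34.0
side cupa 228 696.0 -313.0 34.0 158 686.0 -316.0 34.0
side pan 894 483.0 -307.0 49.0 897 483.0 -307.0 48.0
side timer 573 561.0 499.0 37.0 570 561.0 499.0 37.0
side spray 158 414.0 -456.0 71.0 793 391.0 -468.0 115.0
side ladle 1162 360.0 381.0 22.0 1180 360.0 380.0 21.0
```

```bash
python3 -c "
from workcell import env
print(env.hand_in())"
```

```text
the job is handed in; nothing more can be done
None
```

The dispenser is open, the key is back in its place, and I handed the job in at about 34 s of the allowed 69 s. No verdict was reported.

**What I did:**
- **Key:** I took the grey bar key from the middle socket of the white stand and pushed it down the hole. The readings peaked at 7.4 N at the end of a step, and the cover sprang ajar to about 0.3 rad. I then put the key back upright in its own socket.
- **Cover:** I eased the front cover down with shut fingers inside it, then lifted the arm clear.

**Last checks:**
- **Cover angle:** it measured 1.55 to 1.56 rad, and stayed there after the arm had left.
- **Key:** it stands upright, seated to the full depth, within 1–2 mm of where it started.
- **Other things:** the tester, dial thermometer, cups, pan, timer, spray bottle and ladle are unmoved. The scene and side cameras gave different numbers for the pan, `cup_a` and spray bottle. For each, the other camera shows no shift, so I put this down to the arm blocking the view.

**What disagreed:**
- **Finger length:** the visible finger ends sit about 25 mm above the reported TCP. I found this partway through lowering the cover and corrected the path. The key was therefore held nearer its top than I had planned.
- **End of travel:** the cover reached fully down slightly before the path predicted. I felt no contact force at the end, so the final angle rests on camera depth alone.
- **Pictures:** I viewed 12, the allowed maximum, so the closing checks are numerical only.

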